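# Pack the specimen vial and clamp the carrier shut

## Task

Pack the glass vial for transport: lay it on its side in the cradle of the metal carrier box, gently and without dropping it, put the lid from the sloped stand squarely on the box so that it is fully home, then swing the clamp bar all the way down over the lid. Let go of everything, and leave the other things on the desk where they stand.

Things in the scene. Friction and masses are not known exactly. Their poses are not given: they have to be found in the camera images.
- vial: Glass vial, amber with a pale label and a white cap, lying loose on its side on the desk; it rolls if nudged. 120 mm long, 34 mm diameter (cap 27 mm diameter, the last 28 mm at +x), about 0.11 kg. Origin on its axis at mid-length (17 mm above the desk); its x axis runs along its length, base to cap. Its roll about x is arbitrary.
- box: Open-topped metal carrier box, fixed, 116 (x) x 180 (y) x 60 (z) mm outside; walls and floor 5 mm, inside 106 x 170 mm. Origin at the centre of its underside, z up. Loaded, the vial lies along the box's y in the cradle, either way round, its axis 22 mm above the desk. The clamp's hinge lugs stand 8 mm outside the +x wall, x = 66 to 80, y = 43 to 77, up to 75 mm high.
- cradle (a point): Centre of the box's inner floor, 5 mm above the desk, middle of the cradle; axes as the box. Four 14 mm square chocks, 8 mm high, centred at x = +-24, y = +-45 mm, leave a 34 mm wide trough along y between them; between the pairs (|y| < 38 mm) the floor is free for fingers.
- lid: Loose metal lid, 0.28 kg: plate 116 (x) x 180 (y) x 5 mm; below it an 8 mm deep, 98 x 162 mm plug that enters the box with 4 mm play all round. Origin at the centre of the plate's underside, z out of the top. It starts on the sloped stand, z leaning 0.55 rad from vertical towards the stand's -x (the side away from the robot). Fits the box either way round, x along x; home, its origin is 60 mm above the desk over the box's centre.
- lid_handle (a point): Middle of the lid's handle, 35 mm above the lid's origin along its z: a bar along the lid's y, 70 mm long, 12 mm wide (lid x), 12 mm high, on two posts at y = +-30 mm; 24 mm clear space below the bar. Same axes as the lid.
- stand: Fixed sloped stand of white plastic holding the lid, footprint 150 (x) x 170 (y) mm, sloping up towards its +x (which points roughly at the robot) at 0.55 rad, highest point about 90 mm; a low lip at its lower edge stops the lid's plug. Origin at the centre of its underside.
- clamp (a joint): Angle of the clamp bar on the box, rad. 0 = closed, flat over the lid, pointing to the box's -x; grows as it opens up and back; pi/2 upright; starts leaning back at 1.65 to 1.9, limit 2.0. Stays where it is left (friction 0.12 N m). Closes fully only when the lid is home; at 0 it is at its stop, underside 1 mm over the lid, top 72 mm above the desk.
- clamp_hinge (a point): Point on the clamp's hinge axis (parallel to the box's y): in the box's frame x = 72, y = 60, z = 69 mm. Axes as the box.
- clamp_tip (a point): Middle of the free end of the clamp bar, a flat steel bar 104 mm long from the hinge, 18 mm wide (along the box's y), 6 mm thick. At joint value a it lies at (-104 cos a, 0, +104 sin a) mm from the hinge in the box's axes. The bar passes 16 mm beside the lid's handle when shut.
- jar: Bystander: closed glass jar, 76 mm diameter, 110 mm tall, upright. Origin at the centre of its underside.
- spray: Bystander: spray bottle, 64 mm diameter, 186 mm tall, upright. Origin under its centre.
- pills: Bystander: white bottle, 56 mm diameter, 95 mm tall, upright. Origin under its centre.
- carton: Bystander: flat cardboard carton 50 x 85 x 28 mm. Origin under its centre.
- packet: Bystander: paper packet 65 x 100 x 45 mm. Origin under its centre.
- mouse: Bystander: computer mouse 100 x 58 x 32 mm. Origin under its centre.
- penpot: Bystander: grey pot 72 mm diameter, 95 mm tall, with pens up to 155 mm. Origin under its centre.
Things that resemble listed ones, but are neither listed nor needed, are in the scene too. What is shaped like the lid but green is not meant.

How it is judged:
By the outcome, as a careful person would: the job done as asked, in the order asked, and still so for the second after the job is handed in, with the robot touching nothing.
It also fails if it takes over 72 s, if anything falls off the work surface, if the arm or the gripper's body presses on something with over 40 N, if the wrist force passes 120 N, or if a joint passes its speed limit or range.

## Robot

A 6-joint arm with a two-finger parallel gripper is mounted at the origin on the work surface. World frame = base frame: x ahead of the robot, y to its left, z up, the work surface at z = 0. Lengths are in m, angles in rad, forces in N, time in s.
With the tool pointing down it reaches from about 0.325 to 0.775 m from the base axis. Payload 5.5 kg.
Tool frame: the origin (TCP) lies midway between the tips of the shut fingers; the grasp point (between the pads) lies 19 mm behind it (robot.grip_point_offset is the distance from the TCP to the grasp point, in m); z points along the fingers, y is the direction in which the jaws open and shut (so a half turn about z gives the same grasp; the last joint's range is limited). The gripper opens to 88 mm and grips with 3 to 60 N. Pads are 20 mm wide; open, the fingers measure 115 mm over their backs; the gripper's body (75 mm by 178 mm) begins 61 mm behind the grasp point.
Start: joints at [-1.318, 0.091, 1.231, -0, 1.82, -0.057], TCP at [0.183, -0.571, 0.223] pointing down, gripper open.
Joint ranges: [-2.87, 2.87], [-0.86, 2.18], [0.17, 2.46], [-1.51, 4.65], [0.06, 2.69], [-2.65, 2.65]. Speed limits (rad/s): [2.57, 2.57, 3.01, 3.14, 3.14, 3.14].

## Interface

Orientations are given as a unit quaternion [w, x, y, z].
In Python, from plant import robot, gripper_to, solver, sense, optics gives the robot as it stands. Calls block until the motion is done:
- robot.reach(position, orientation): joint-space move of the TCP to a pose.
- robot.movel(position, ori=None, feed=0.15): straight line of the TCP; ori=None keeps the orientation; feed is the mean speed in m/s.
- robot.movej(angles): joint-space move.
- gripper_to(opening, newtons=None): opening from 0.0 (shut) to 1.0 (fully open); newtons is the grip in N (None keeps the last); returns when the fingers have stopped.
- robot.pause(seconds).
- solver.ik(position, orientation): joint angles nearest the present ones, or None.
- sense(): the state.
- optics.camera(name): name is "scene" or "top" or "wrist"; returns a dict with "frame" (420x560x3 uint8, blue, green, red), "fx", "fy", "cx", "cy" (pixels), "R" (3x3) and "t" (3): a world point X has camera coordinates R X + t; the wrist camera has in their place "hand_eye" (4x4, takes a point from camera to tool coordinates, whose origin is the TCP and whose axes are the flange's). Camera axes: x right, y down, z forward; pixel columns grow to the right and rows downward; lengths in m; the calibration is good to about 2 mm. A picture is of the moment at which its call begins: read the wrist's pose just before it. There is no depth.
A pose or a line that the arm cannot do raises robot.MotionError and nothing moves.
- robot.finish_job(): hands the job in, once; it reports no verdict.
The state is a dict: "t": time; "joints": joint angles; "qd": joint speeds; "effort": joint torques, N m; "tool_pos": TCP position; "tcp_rot": TCP orientation; "ft_force": force on the tool from outside, world axes, zero at the start; "ft_torque": the same for the moment, N m; "finger_gap": opening from 0.0 (shut) to 1.0 (fully open).
Only numpy, scipy, OpenCV 4.12 (cv2) and the standard library are available. Lean on these libraries where they do the work, as an engineer would, in place of code of your own. Each camera call takes 0.05 s, during which the arm holds its last target.

## Working session

There is one attempt and no reset: what is moved stays moved. The work goes in short steps, each a Python script; the robot and the scene stay as the last script left them, time stands still between calls to the robot, and variables do not carry over. Pictures are saved under pics/ and viewed, and the job is handed in when it is done.

```bash
ls; mkdir -p pics; python3 - <<'E'
from plant import robot, gripper_to, solver, sense, optics
import cv2
s=sense();print(s)
for n in("scene","top","wrist"):
    c=optics.camera(n);cv2.imwrite(f"pics/{n}0.png",c["frame"]);print(n,{k:v for k,v in c.items() if k!="frame"})
print(robot.grip_point_offset)
E
```

```text
pics
{'t': 0.0, 'joints': array([-1.31768967e+00,  9.18453390e-02,  1.23187563e+00,  3.06650475e-05,
        1.81982382e+00, -5.66971451e-02]), 'qd': array([ 0.00093265,  0.00089248, -0.0008061 , -0.00165692,  0.00082454,
       -0.00071679]), 'effort': array([-1.60570122e-03, -4.46443248e+01, -4.06449258e+01,  6.95500849e-02,
        2.91842117e-02, -1.43246452e-04]), 'tool_pos': array([ 0.18285637, -0.57113698,  0.22152079]), 'tcp_rot': array([-9.72821219e-04,  9.88025619e-01,  1.54286819e-01, -8.09087814e-05]), 'ft_force': array([-0.7235052 ,  0.21728223,  0.14774318]), 'ft_torque': array([-0.03454493, -0.01398017, -0.0315742 ]), 'finger_gap': 0.9980330460085226}
scene {'fx': 443.55102680177384, 'fy': 443.55102680177384, 'cx': 277.79346520788, 'cy': 212.98348914205692, 'R': array([[-0.72204364,  0.69169469, -0.01454068],
       [ 0.57631484,  0.58970765, -0.5657792 ],
       [-0.38277172, -0.41689729, -0.82442857]]), 't': array([ 0.37147063, -0.22938428,  1.74485344])}
top {'fx': 397.4345613665482, 'fy': 397.4345613665482, 'cx': 279.9705568640263, 'cy': 207.1382089920793, 'R': array([[ 0.02040322, -0.99973417,  0.01073726],
       [-0.99675675, -0.02117628, -0.07763732],
       [ 0.07784406, -0.00911838, -0.99692385]]), 't': array([-0.02178697,  0.50201133,  1.36226451])}
wrist {'fx': 333.38193030058903, 'fy': 333.38193030058903, 'cx': 276.4376296332616, 'cy': 208.07232318152896, 'hand_eye': array([[-5.52566510e-04, -9.63303002e-01, -2.68415760e-01,
         7.32164694e-02],
       [ 9.99999752e-01, -6.49644777e-04,  2.72854289e-04,
        -1.04369330e-03],
       [-4.37216252e-04, -2.68415543e-01,  9.63303122e-01,
        -1.63000436e-01],
       [ 0.00000000e+00,  0.00000000e+00,  0.00000000e+00,
         1.00000000e+00]])}
0.0187
```

View pics/scene0.png

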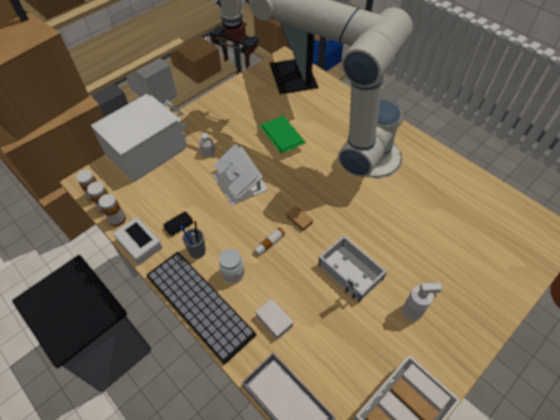

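View pics/top0.png

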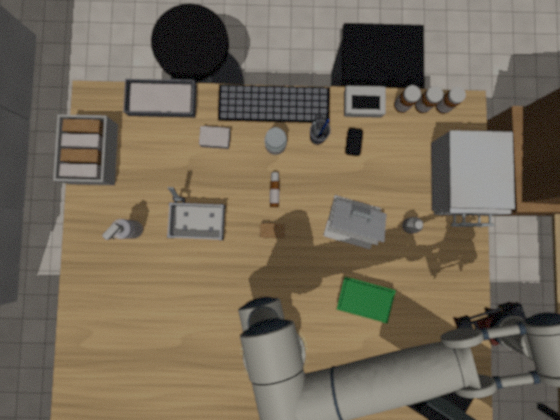

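View pics/wrist0.png

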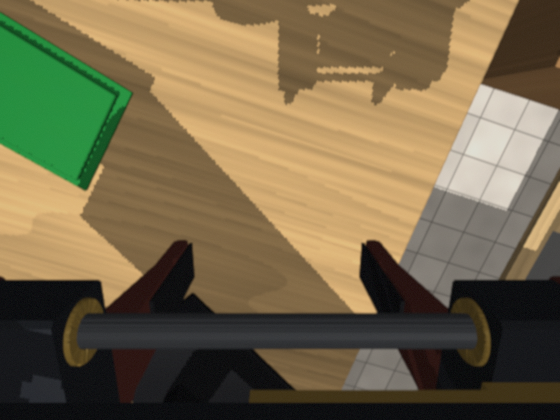

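```bash
python3 - <<'E'
import cv2
im=cv2.imread("pics/top0.png")
a=cv2.resize(im[160:250,150:240],None,fx=4.2,fy=4.2,interpolation=cv2.INTER_CUBIC)
b=cv2.resize(im[160:250,255:299],None,fx=4.2,fy=4.2,interpolation=cv2.INTER_CUBIC)
c=cv2.resize(im[180:270,310:400],None,fx=4.2,fy=4.2,interpolation=cv2.INTER_CUBIC)
cv2.imwrite("pics/crop_top.png",cv2.resize(cv2.hconcat([a,b,c]),(790,316)))
im=cv2.imread("pics/scene0.png")
a=cv2.resize(im[220:310,300:400],None,fx=4,fy=4,interpolation=cv2.INTER_CUBIC)
c=cv2.resize(im[130:220,200:300],None,fx=4,fy=4,interpolation=cv2.INTER_CUBIC)
cv2.imwrite("pics/crop_scene.png",cv2.hconcat([a,c]))
E
```

```text
(no output)
```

View pics/crop_top.png

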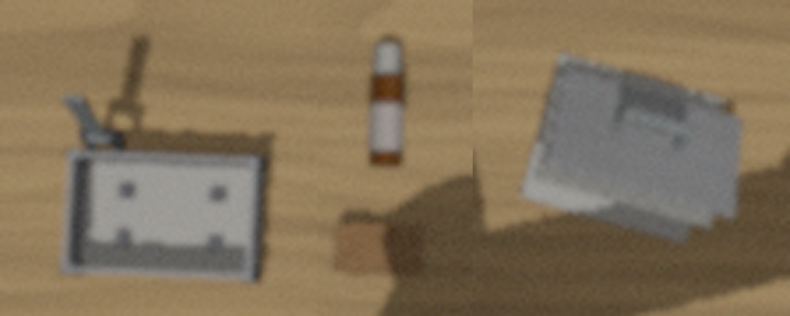

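View pics/crop_scene.png

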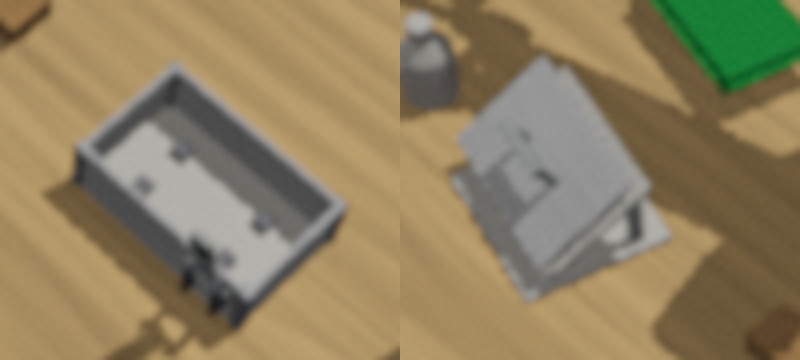

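Candidates for the vial: the amber, white-capped one lying at top (275,189), and three upright amber bottles at (408,97), (430,98) and (455,98). I choose the lying one. Candidates for the lid: the grey plate with a handle on the stand at (357,222) and the green one at (366,299). I choose the grey one. The crops confirm both choices. The box is at (197,221), and the clamp leans at (180,195).

```bash
cat > h.py <<'E'
import numpy as np, cv2, json
from scipy.spatial.transform import Rotation as Rn
def quat(Rm):
    q=Rn.from_matrix(Rm).as_quat(); return np.array([q[3],q[0],q[1],q[2]])
def rotm(q): return Rn.from_quat([q[1],q[2],q[3],q[0]]).as_matrix()
def cam(optics,sense,n):
    s=sense(); c=optics.camera(n)
    if n=="wrist":
        T=np.eye(4);T[:3,:3]=rotm(s["tcp_rot"]);T[:3,3]=s["tool_pos"]
        M=T@c["hand_eye"]; c["R"]=M[:3,:3].T; c["t"]=-c["R"]@M[:3,3]
    c["K"]=np.array([[c["fx"],0,c["cx"]],[0,c["fy"],c["cy"]],[0,0,1]])
    return c
def ray(c,uv):
    o=-c["R"].T@c["t"]; d=c["R"].T@np.array([(uv[0]-c["cx"])/c["fx"],(uv[1]-c["cy"])/c["fy"],1]); return o,d/np.linalg.norm(d)
def onz(c,uv,z):
    o,d=ray(c,uv); return o+d*(z-o[2])/d[2]
def proj(c,X):
    p=c["R"]@np.asarray(X)+c["t"]; return np.array([c["fx"]*p[0]/p[2]+c["cx"],c["fy"]*p[1]/p[2]+c["cy"]])
def tri(c1,u1,c2,u2):
    o1,d1=ray(c1,u1);o2,d2=ray(c2,u2)
    A=np.stack([d1,-d2],1);s=np.linalg.lstsq(A,o2-o1,rcond=None)[0]
    a=o1+d1*s[0];b=o2+d2*s[1]; return (a+b)/2,np.linalg.norm(a-b)
def down(yaw):
    """tool pointing down, tool y (jaw) along world angle yaw"""
    y=np.array([np.cos(yaw),np.sin(yaw),0]);z=np.array([0,0,-1.]);return np.stack([np.cross(y,z),y,z],1)
def save(c,name):
    cv2.imwrite(f"pics/{name}.png",c["frame"]); np.savez(f"pics/{name}.npz",R=c["R"],t=c["t"],K=c["K"])
def load(name):
    d=np.load(f"pics/{name}.npz");K=d["K"];return dict(R=d["R"],t=d["t"],K=K,fx=K[0,0],fy=K[1,1],cx=K[0,2],cy=K[1,2],frame=cv2.imread(f"pics/{name}.png"))
E
python3 - <<'E'
from h import *
from plant import optics,sense,solver,robot
c=cam(optics,sense,"top");save(c,"top1")
d=cam(optics,sense,"scene");save(d,"scene1")
print("vial",onz(c,(275,171),.017),onz(c,(275,206),.017))
for p in ((172,203),(224,205),(222,239),(169,237)): print("box",onz(c,p,.06))
for p in ((330,200),(384,215),(380,244),(326,232)): print("stand~",onz(c,p,.05))
for n,p in dict(jar=(276,140),pen=(319,131),spray=(122,229),pills=(413,226),carton=(272,229),packet=(214,137),mouse=(354,141)).items(): print(n,onz(c,p,.04))
E
```

```text
vial [0.62932408 0.00867515 0.017     ] [0.50617071 0.00604212 0.017     ]
box [0.50545669 0.35291382 0.06      ]
box [0.5024251 0.1778586 0.06     ]
box [0.38807438 0.18096671 0.06      ]
box [0.39113293 0.35818849 0.06      ]
stand~ [ 0.52801718 -0.18111546  0.05      ]
stand~ [ 0.48066577 -0.36573573  0.05      ]
stand~ [ 0.3820439  -0.35216188  0.05      ]
stand~ [ 0.41882536 -0.16870328  0.05      ]
jar [0.73416257 0.00740532 0.04      ]
pen [ 0.76945673 -0.14156766  0.04      ]
spray [0.41490445 0.52380315 0.04      ]
pills [ 0.44565499 -0.46805971  0.04      ]
carton [0.42542304 0.01450838 0.04      ]
packet [0.73976905 0.22252182 0.04      ]
mouse [ 0.73689149 -0.26384445  0.04      ]
```

```bash
python3 - <<'E'
from h import *
from plant import optics,sense,solver,robot
np.set_printoptions(precision=3,suppress=True)
def t(n,p,Rm): print(n,solver.ik(list(p),list(quat(Rm))))
t("vial+",(.568,.007,.004),down(np.pi/2)); t("vial-",(.568,.007,.004),down(-np.pi/2))
t("box0",(.447,.267,.009),down(0)); t("boxpi",(.447,.267,.009),down(np.pi))
# lid: normal leans to world +x approx yaw phi
phi=np.arctan2(-.05,.18) if 0 else -0.25
for phi in(-.25,.25):
  n=np.array([np.sin(.55)*np.cos(phi),np.sin(.55)*np.sin(phi),np.cos(.55)])
  ly=np.array([-np.sin(phi),np.cos(phi),0]); lx=np.cross(ly,n)
  for s in(1,-1):
    y=s*lx; z=-n; Rm=np.stack([np.cross(y,z),y,z],1)
    for h in (0,.1): t(f"lid{phi,s,h}",np.array([.46,-.265,.08])+n*h,Rm)
for yaw in(0,np.pi/2,np.pi,-np.pi/2): t("clamp",(.6,.33,.15),down(yaw))
E
```

```text
vial+ [-0.048  0.075  1.638 -0.     1.428 -1.618]
vial- [-0.048  0.075  1.638 -0.     1.428  1.523]
box0 [ 0.473 -0.056  1.761 -0.     1.436  0.473]
boxpi None
lid(-0.25, 1, 0) [-0.501  0.424  1.186 -0.148  2.063 -0.286]
lid(-0.25, 1, 0.1) [-0.484  0.542  0.88  -0.157  2.251 -0.299]
lid(-0.25, -1, 0) None
lid(-0.25, -1, 0.1) None
lid(0.25, 1, 0) [-0.383  0.332  1.301 -0.339  1.947 -0.688]
lid(0.25, 1, 0.1) [-0.34   0.419  1.042 -0.349  2.125 -0.707]
lid(0.25, -1, 0) [-0.383  0.332  1.301 -0.339  1.947  2.454]
lid(0.25, -1, 0.1) [-0.34   0.419  1.042 -0.349  2.125  2.434]
clamp [ 0.453  0.32   1.099 -0.     1.722  0.453]
clamp [ 0.453  0.32   1.099 -0.     1.722 -1.118]
clamp None
clamp [ 0.453  0.32   1.099 -0.     1.722  2.024]
```

```bash
python3 - <<'E'
from h import *
from plant import optics,sense,solver,robot
robot.reach([.43,-.22,.28],list(quat(down(0)))); 
c=cam(optics,sense,"wrist");save(c,"w_lid");print(sense()["t"])
robot.reach([.50,.02,.22],list(quat(down(np.pi/2))))
c=cam(optics,sense,"wrist");save(c,"w_vial");print(sense()["t"])
E
```

```text
1.8917
2.95
```

View pics/w_lid.png

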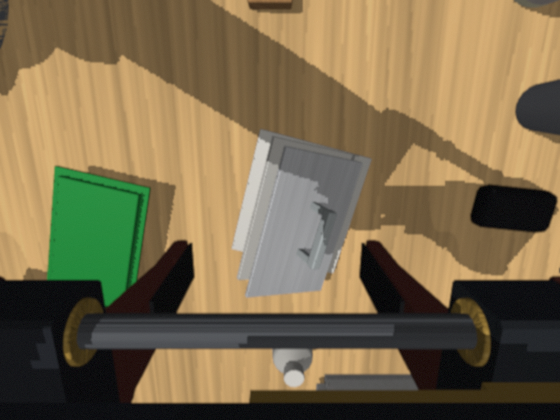

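View pics/w_vial.png

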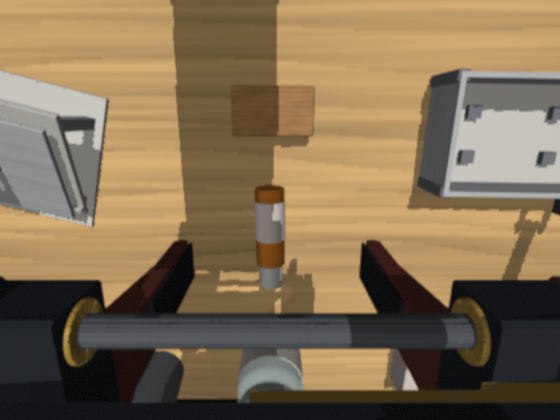

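The wrist picture shows the vial upright in the image, base at (270,188) and cap end at (270,288), between the fingers. The lid on its stand lies near (310,215) in the other wrist picture, with the handle around (318,235).

```bash
python3 - <<'E'
from h import *
np.set_printoptions(precision=4,suppress=True)
c=load("w_vial")
print("base",onz(c,(270,188),.017),"cap",onz(c,(270,288),.017))
for r in(200,215,240,260):
    row=c["frame"][r,235:305].astype(int); print(r,[tuple(x) for x in row[14:56:2]])
cv2.imwrite("pics/v_crop.png",cv2.resize(c["frame"][175:300,210:330],None,fx=4.5,fy=4.5))
cv2.imwrite("pics/l_crop.png",cv2.resize(load("w_lid")["frame"][120:305,220:390],None,fx=3.2,fy=3.2))
E
```

```text
base [0.505  0.0125 0.017 ] cap [0.6297 0.0114 0.017 ]
200 [(np.int64(65), np.int64(97), np.int64(120)), (np.int64(65), np.int64(98), np.int64(121)), (np.int64(63), np.int64(94), np.int64(116)), (np.int64(37), np.int64(62), np.int64(85)), (np.int64(15), np.int64(49), np.int64(87)), (np.int64(21), np.int64(59), np.int64(101)), (np.int64(28), np.int64(69), np.int64(113)), (np.int64(27), np.int64(71), np.int64(118)), (np.int64(26), np.int64(69), np.int64(117)), (np.int64(25), np.int64(69), np.int64(116)), (np.int64(18), np.int64(65), np.int64(114)), (np.int64(20), np.int64(65), np.int64(113)), (np.int64(20), np.int64(64), np.int64(111)), (np.int64(18), np.int64(62), np.int64(107)), (np.int64(18), np.int64(58), np.int64(102)), (np.int64(18), np.int64(54), np.int64(95)), (np.int64(15), np.int64(49), np.int64(85)), (np.int64(46), np.int64(70), np.int64(96)), (np.int64(102), np.int64(150), np.int64(185)), (np.int64(110), np.int64(164), np.int64(202)), (np.int64(110), np.int64(165), np.int64(202))]
215 [(np.int64(68), np.int64(103), np.int64(127)), (np.int64(69), np.int64(104), np.int64(127)
[... 2112 characters left out ...]
t64(57), np.int64(100)), (np.int64(23), np.int64(66), np.int64(110)), (np.int64(26), np.int64(70), np.int64(118)), (np.int64(25), np.int64(71), np.int64(118)), (np.int64(25), np.int64(69), np.int64(117)), (np.int64(20), np.int64(66), np.int64(115)), (np.int64(23), np.int64(65), np.int64(113)), (np.int64(21), np.int64(64), np.int64(110)), (np.int64(17), np.int64(59), np.int64(105)), (np.int64(14), np.int64(58), np.int64(99)), (np.int64(16), np.int64(53), np.int64(93)), (np.int64(14), np.int64(50), np.int64(87)), (np.int64(28), np.int64(57), np.int64(87)), (np.int64(97), np.int64(144), np.int64(178)), (np.int64(108), np.int64(160), np.int64(197)), (np.int64(102), np.int64(152), np.int64(187))]
```

View pics/v_crop.png

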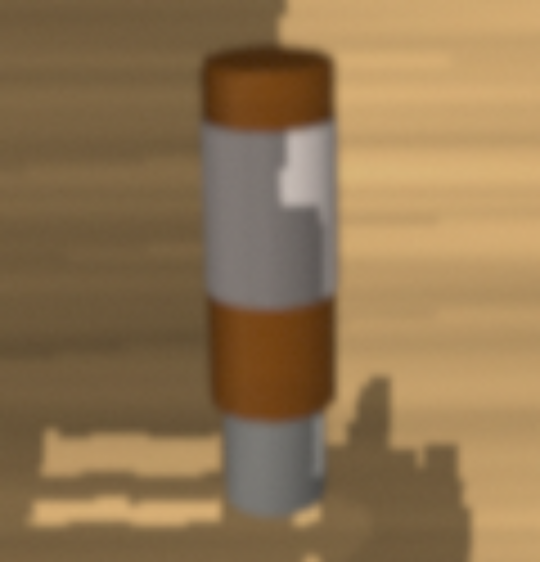

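View pics/l_crop.png

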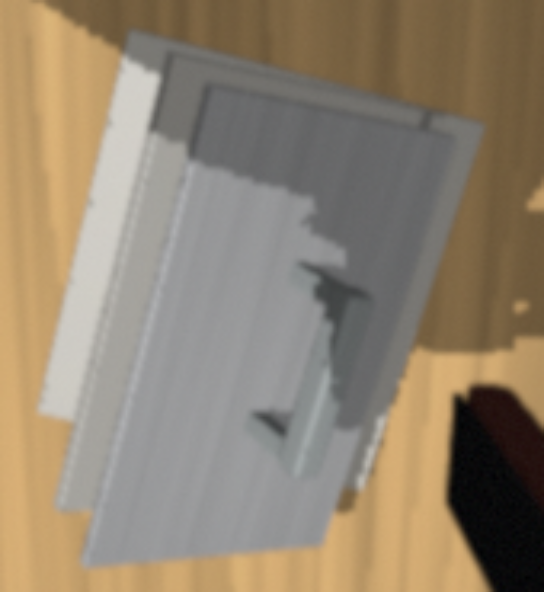

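```bash
python3 - <<'E'
from h import *
from plant import optics,sense,solver,robot,gripper_to
q=list(quat(down(np.pi/2-.012)))
robot.reach([.567,.0115,.10],q); gripper_to(.75,12)
robot.movel([.567,.0115,.005],feed=.1)
print(sense()["tool_pos"],sense()["ft_force"])
gripper_to(0.0,12); s=sense();print(s["finger_gap"],s["ft_force"],s["t"])
robot.movel([.567,.0115,.16],feed=.15); s=sense();print(s["finger_gap"],s["ft_force"],s["ft_torque"],s["t"])
robot.reach([.42,.267,.25],list(quat(down(0.0))))
c=cam(optics,sense,"wrist");save(c,"w_box");print(sense()["t"],sense()["tool_pos"])
save(cam(optics,sense,"top"),"top2")
E
```

```text
[0.56760485 0.01147159 0.00592978] [ 0.46495442 -0.18346632  1.24509914]
0.37992819367150854 [-0.52704702 -0.46690745  0.71168978] 5.8083
0.38437433243441876 [-0.15456934 -0.82156134 -1.3864685 ] [ 0.06116757 -0.11600284  0.02239388] 6.9917
8.8583 [0.42018555 0.26666866 0.24958679]
```

View pics/w_box.png

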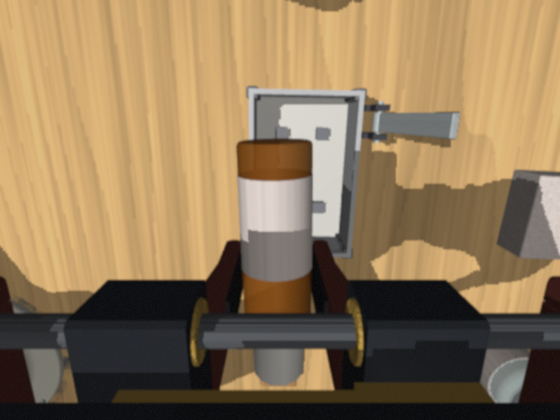

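```bash
python3 - <<'E'
from h import *
c=load("w_box")
cv2.imwrite("pics/b_crop.png",cv2.resize(c["frame"][75:275,235:475],None,fx=3.3,fy=3.3,interpolation=cv2.INTER_CUBIC))
c=load("top1")
cv2.imwrite("pics/bt_crop.png",cv2.resize(c["frame"][180:250,150:240],None,fx=8,fy=8,interpolation=cv2.INTER_CUBIC))
E
```

```text
(no output)
```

View pics/b_crop.png

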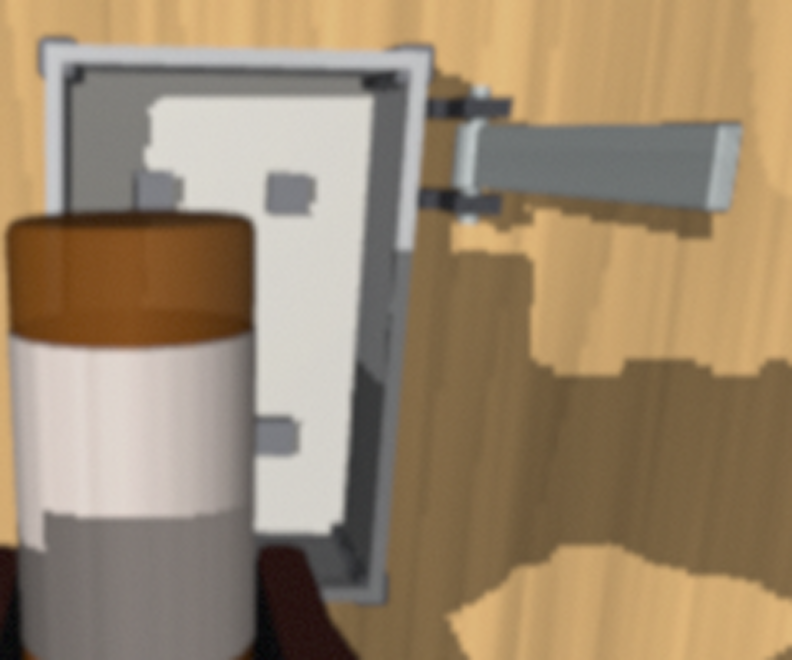

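View pics/bt_crop.png

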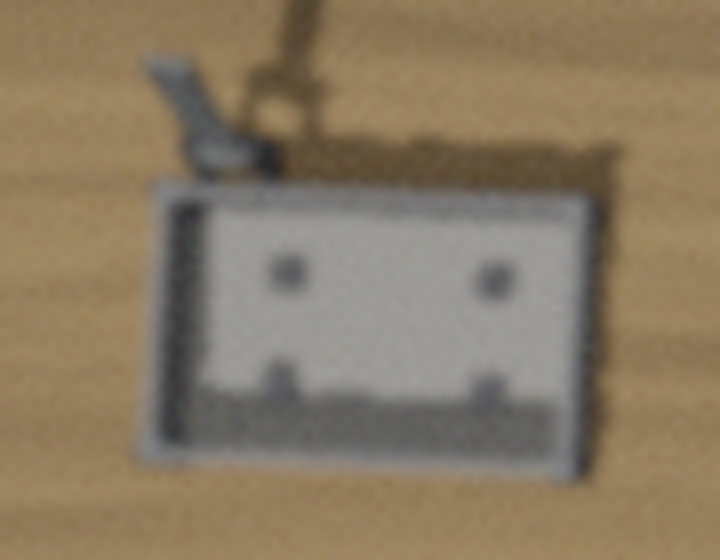

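```bash
python3 - <<'E'
from h import *
np.set_printoptions(precision=4,suppress=True)
c=load("w_box"); f=lambda p:(235+(p[0]+.5)/3.3-.5,75+(p[1]+.5)/3.3-.5)
P=[onz(c,f(p),.06)[:2] for p in((43,42),(431,49),(385,600))]; print("wrist corners",P)
print(np.linalg.norm(P[1]-P[0]),np.linalg.norm(P[2]-P[1]),"centre",(P[0]+P[2])/2, "yaw",np.arctan2(*(P[1]-P[2]))*-1)
print("chock w", onz(c,f((291,194)),.013)[:2])
t=load("top1"); g=lambda p:(150+(p[0]+.5)/8-.5,180+(p[1]+.5)/8-.5)
T=np.array([onz(t,g(p),.06)[:2] for p in((157,185),(598,195),(582,478),(142,460))]); print(T,T.mean(0))
C=np.array([onz(t,g(p),.013)[:2] for p in((288,272),(497,282),(488,388),(281,380))]); print(C,C.mean(0))
d=C[0]-C[1]+C[3]-C[2];print("yaw",-np.arctan2(d[0],d[1]));d=T[0]-T[1]+T[3]-T[2];print("yaw",-np.arctan2(d[0],d[1]))
# scene
s=load("scene1")
for n,p in {"-":(0,0)}.items(): pass
cv2.imwrite("pics/bs_crop.png",cv2.resize(s["frame"][230:310,310:400],None,fx=8,fy=8,interpolation=cv2.INTER_CUBIC))
E
```

```text
wrist corners [array([0.391 , 0.3675]), array([0.5083, 0.3655]), array([0.5052, 0.185 ])]
0.11739165550339668 0.1804900483215931 centre [0.4481 0.2763] yaw -0.017150110636768905
chock w [0.4739 0.3201]
[[0.5063 0.3624]
 [0.506  0.1769]
 [0.3871 0.1799]
 [0.3908 0.3638]] [0.4476 0.2708]
[[0.4735 0.3167]
 [0.471  0.2258]
 [0.4249 0.2281]
 [0.4265 0.3179]] [0.449  0.2721]
yaw -0.022462241983301715
yaw -0.010898830725057885
```

View pics/bs_crop.png

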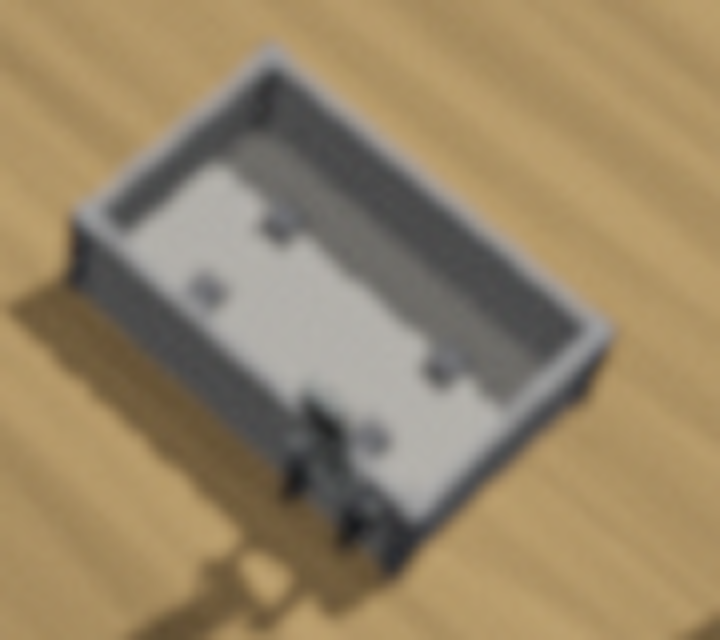

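```bash
python3 - <<'E'
from h import *
np.set_printoptions(precision=4,suppress=True)
s=load("scene1");f=lambda p:(310+(p[0]+.5)/8-.5,230+(p[1]+.5)/8-.5)
P=np.array([onz(s,f(p),.06)[:2] for p in((270,47),(78,212),(610,330))]);print(P,(P[1]+P[2])/2)
C=np.array([onz(s,f(p),.013)[:2] for p in((281,226),(207,290),(443,370),(372,437))]);print(C,C.mean(0))
# hand projected: finger tip tcp check in top2
t=load("top2"); print(proj(t,[.42018,.26667,.2496]))
cv2.imwrite("pics/t2_crop.png",cv2.resize(t["frame"][120:290,130:290],None,fx=4,fy=3.5))
# vial in scene
im=s["frame"];cv2.imwrite("pics/vs_crop.png",cv2.resize(im[220:260,245:295],None,fx=12,fy=12,interpolation=cv2.INTER_CUBIC))
E
```

```text
[[0.3934 0.188 ]
 [0.5067 0.1859]
 [0.3959 0.3671]] [0.4513 0.2765]
[[0.4302 0.2333]
 [0.4743 0.2319]
 [0.4331 0.3226]
 [0.4762 0.322 ]] [0.4535 0.2775]
[183.6679 227.3516]
```

View pics/vs_crop.png

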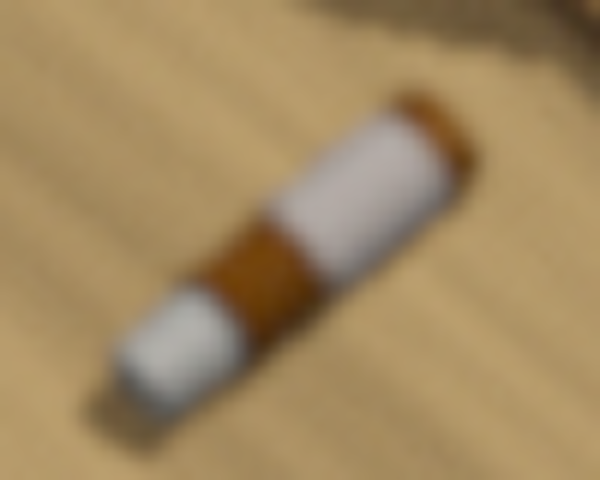

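```bash
python3 - <<'E'
from h import *
from plant import optics,sense,solver,robot,gripper_to
q=list(quat(down(-.017)))
robot.reach([.449,.276,.13],q)
robot.movel([.449,.276,.03],feed=.12); print(sense()["ft_force"],sense()["ft_torque"])
for z in(.02,.016,.014,.0125,.0115,.0108):
    robot.movel([.449,.276,z],feed=.03); robot.pause(.1);s=sense();print(z,s["tool_pos"],s["ft_force"],s["ft_torque"])
    if s["ft_force"][2]>3.5:break
print(s["t"])
c=cam(optics,sense,"wrist");save(c,"w_in")
E
```

```text
[-0.35480188  0.7195061  -0.67505884] [-0.0520753  -0.06360945  0.02102702]
0.02 [0.44904468 0.27602648 0.02006884] [-0.31432943 -0.18686181 -1.51559708] [-0.00155993 -0.07809422  0.01435293]
0.016 [0.44897486 0.27598951 0.01595871] [-0.48173333  0.29795534 -0.88105624] [-0.0022335  -0.06559777 -0.01101032]
0.014 [0.44898326 0.27600315 0.01399996] [-0.18167442  0.56930266 -1.34946158] [ 0.02338584 -0.02200873 -0.01803194]
0.0125 [0.44899932 0.27598139 0.0124818 ] [ 0.21199604  0.36731463 -0.13543073] [-0.07338663 -0.08227124 -0.00707201]
0.0115 [0.44899798 0.27601644 0.01150189] [-0.9923226   0.68819076 -2.25369689] [-0.08981903 -0.04953254 -0.05951735]
0.0108 [0.44902808 0.2759916  0.01082047] [ 0.22903282  0.14286764 -1.64789721] [-0.09395154 -0.06315226  0.01667256]
12.825
```

View pics/w_in.png

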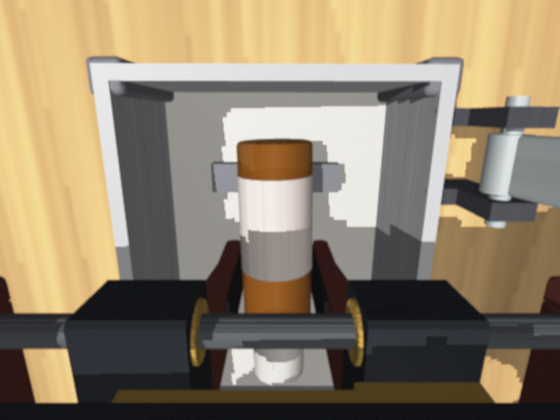

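The vial (column 275) sits centred between the chocks, whose outer edges are at columns 212 and 342. There is no contact yet, so I lower it further.

```bash
python3 - <<'E'
from h import *
from plant import optics,sense,solver,robot,gripper_to
for z in(.010,.0092,.0084,.0077):
    robot.movel([.449,.276,z],feed=.03); 
    f=[]
    for i in range(4): robot.pause(.04); f.append(sense()["ft_force"][2])
    print(z,sense()["tool_pos"][2],np.mean(f))
    if np.mean(f)>1.5:break
print(sense()["t"])
E
```

```text
0.01 0.010149893813819841 0.16509645775718035
0.0092 0.010085266385521784 5.831317167391699
13.7083
```

```bash
python3 - <<'E'
from h import *
from plant import optics,sense,solver,robot,gripper_to
robot.movel([.449,.276,.010],feed=.03)
gripper_to(.58); robot.movel([.449,.276,.14],feed=.15); print(sense()["finger_gap"])
robot.reach([.40,.23,.25],list(quat(down(-.017))))
save(cam(optics,sense,"wrist"),"w_placed")
s=sense();print(s["t"])
# on to the lid, aligned view: from along normal
phi=-.26
n=np.array([np.sin(.55)*np.cos(phi),np.sin(.55)*np.sin(phi),np.cos(.55)])
lx=-np.array([np.cos(phi)*np.cos(.55),np.sin(phi)*np.cos(.55),-np.sin(.55)])
y=-lx; z=-n; Rm=np.stack([np.cross(y,z),y,z],1)
print(Rm)
for p in([.46,-.25,.08],):
  for h in(.15,.1): print(solver.ik(list(np.array(p)+n*h),list(quat(Rm))))
E
```

```text
0.582510062664518
16.1
[[ 0.25708055  0.82387115 -0.5051197 ]
 [ 0.96638998 -0.21916747  0.13437272]
 [ 0.         -0.52268723 -0.85252452]]
[-0.46249593  0.61080881  0.71177925 -0.14892903  2.35428346 -0.2787746 ]
[-0.46947436  0.52412568  0.90435672 -0.13998047  2.24850517 -0.26741261]
```

View pics/w_placed.png

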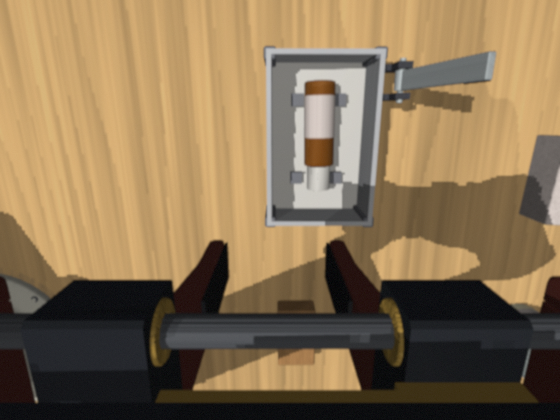

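The vial lies in the cradle: its axis runs from (320,85) to (318,188) between the chocks at columns 293–347. Now the lid, from a view along its normal.

```bash
python3 - <<'E'
from h import *
from plant import optics,sense,solver,robot,gripper_to
np.set_printoptions(precision=4,suppress=True)
c=load("w_placed")
P=np.array([onz(c,p,.06)[:2] for p in((264.5,47),(386.5,47),(374,225.5),(266,227))]);print(P,P.mean(0),np.linalg.norm(P-np.roll(P,1,0),axis=1))
d=P[0]-P[3]+P[1]-P[2];print("yaw",-np.arctan2(d[0],d[1]))
print("vial",onz(c,(320,84),.022),onz(c,(318,189),.022))
robot.reach([.45,.0,.30],list(quat(down(-.017))));gripper_to(.7)
phi=-.26
n=np.array([np.sin(.55)*np.cos(phi),np.sin(.55)*np.sin(phi),np.cos(.55)])
lx=-np.array([np.cos(phi)*np.cos(.55),np.sin(phi)*np.cos(.55),-np.sin(.55)])
y=-lx; z=-n; Rm=np.stack([np.cross(y,z),y,z],1)
robot.reach(list(np.array([.46,-.25,.08])+n*.15),list(quat(Rm)))
save(cam(optics,sense,"wrist"),"w_lid2");print(sense()["t"])
cv2.imwrite("pics/w_lid2x.png",cv2.resize(load("w_lid2")["frame"][60:330,120:480],None,fx=2.2,fy=2.2,interpolation=cv2.INTER_CUBIC))
E
```

```text
[[0.3904 0.3678]
 [0.508  0.3657]
 [0.5071 0.1843]
 [0.3871 0.1847]] [0.4482 0.2756] [0.1831 0.1176 0.1813 0.12  ]
yaw -0.011856985191264283
vial [0.4492 0.3363 0.022 ] [0.4489 0.2185 0.022 ]
18.675
```

View pics/w_lid2x.png

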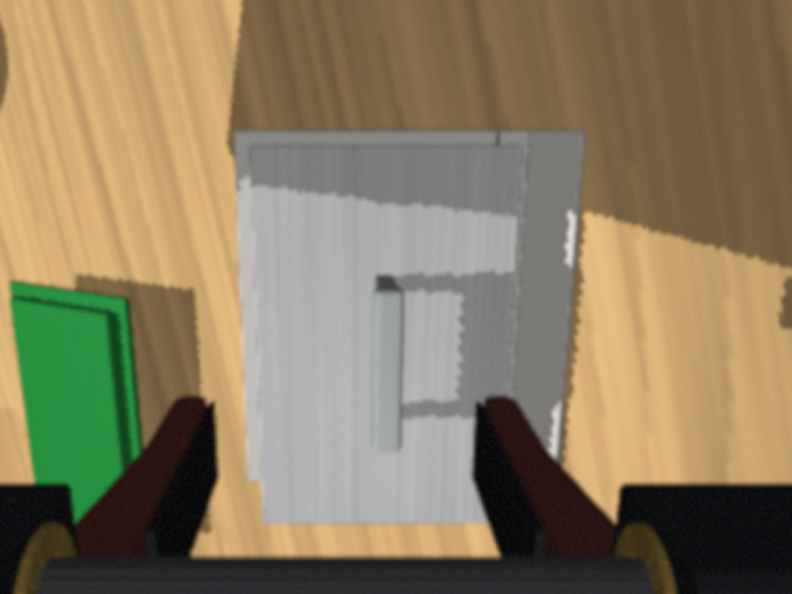

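The view shows the lid upright: plate top corners at crop (249,147), (525,147) and (264,523), bar top at (375–402, 291–452). I solve the pose from these and check it by triangulating with the first lid view.

```bash
python3 - <<'E'
from h import *
np.set_printoptions(precision=4,suppress=True)
c=load("w_lid2");f=lambda p:(120+(p[0]+.5)/2.2-.5,60+(p[1]+.5)/2.2-.5)
obj=np.array([(-58,90,5),(58,90,5),(-58,-90,5),(-6,35,41),(6,35,41),(6,-35,41),(-6,-35,41)],float)/1000
img=np.array([f(p) for p in((249,147),(525,147),(264,523),(376,291),(402,291),(400,452),(375,452))])
ok,rv,tv=cv2.solvePnP(obj,img,c["K"],None,flags=cv2.SOLVEPNP_SQPNP)
e=cv2.projectPoints(obj,rv,tv,c["K"],None)[0][:,0]-img;print(np.round(e,2).tolist())
Rl=c["R"].T@cv2.Rodrigues(rv)[0]; tl=c["R"].T@(tv[:,0]-c["t"])
print(Rl,tl,"handle",tl+Rl[:,2]*.035,"tilt",np.arccos(Rl[2,2]),"phi",np.arctan2(Rl[1,2],Rl[0,2]),"yawY",np.arctan2(-Rl[0,1],Rl[1,1]))
d=load("w_lid");g=lambda p:(220+(p[0]+.5)/3.2-.5,120+(p[1]+.5)/3.2-.5)
for a,b,o in(((249,147),(206,86),0),((264,523),(86,566),2),((525,147),(460,137),1)):
    X,m=tri(c,f(a),d,g(b));print("tri",X,m,"pnp",tl+Rl@obj[o])
E
```

```text
[[0.69, -0.21], [-0.72, -0.51], [0.07, -0.03], [-0.77, 0.19], [1.11, 0.17], [0.56, 0.22], [-0.94, 0.21]]
[[ 0.8293  0.2554  0.497 ]
 [-0.2178  0.9668 -0.1334]
 [-0.5146  0.0024  0.8574]] [ 0.4612 -0.2762  0.0607] handle [ 0.4786 -0.2809  0.0907] tilt 0.5405294246133979 phi -0.2621703720969455 yawY -0.25822624865526383
tri [ 0.4372 -0.1774  0.0945] 0.0005992152867789594 pnp [ 0.4386 -0.1773  0.095 ]
tri [ 0.394  -0.3504  0.0961] 0.00035553145104023513 pnp [ 0.3926 -0.3513  0.0946]
tri [ 0.5354 -0.2028  0.0352] 0.0006496633053931836 pnp [ 0.5348 -0.2025  0.0353]
```

```bash
python3 - <<'E'
from h import *
from plant import optics,sense,solver,robot,gripper_to
np.set_printoptions(precision=4,suppress=True)
phi,t=-.26,.548
n=np.array([np.sin(t)*np.cos(phi),np.sin(t)*np.sin(phi),np.cos(t)])
y=np.array([np.cos(phi)*np.cos(t),np.sin(phi)*np.cos(t),-np.sin(t)])
z=-n; q=list(quat(np.stack([np.cross(y,z),y,z],1)))
g=np.array([.4786,-.2809,.0907])-n*.0187
gripper_to(.5,40)
robot.reach(list(g+n*.08),q)
robot.movel(list(g),q,feed=.1); s=sense();print(s["tool_pos"]-g,s["ft_force"])
gripper_to(0.,40);s=sense();print("gap mm",s["finger_gap"]*88,s["ft_force"],s["t"])
robot.movel(list(g+n*.03),q,feed=.08)
robot.movel(list(g+n*.05+[0,0,.13]),q,feed=.2);s=sense();print("gap mm",s["finger_gap"]*88,s["ft_force"],s["ft_torque"],s["t"])
robot.reach([.45,-.05,.30],list(quat(down(-.05))))
save(cam(optics,sense,"wrist"),"w_lid3");save(cam(optics,sense,"scene"),"sc3")
E
```

```text
[ 0.0008 -0.0002  0.0011] [-0.6462 -0.6096  0.7684]
gap mm 11.940587257287081 [ 1.5673 -0.7398  0.5229] 21.1167
gap mm 11.913199152178573 [ 0.0012  0.6651 -4.0328] [-0.1918 -0.5868 -0.0036] 22.525
```

View pics/w_lid3.png

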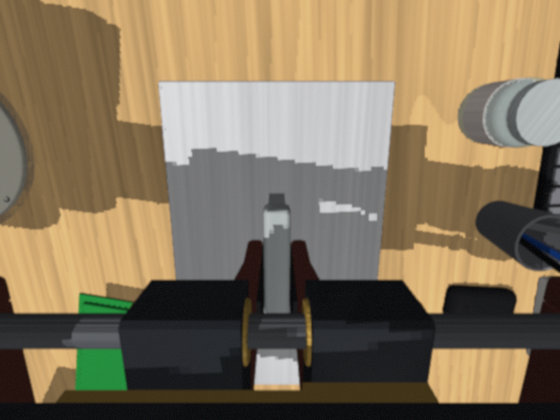

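View pics/sc3.png

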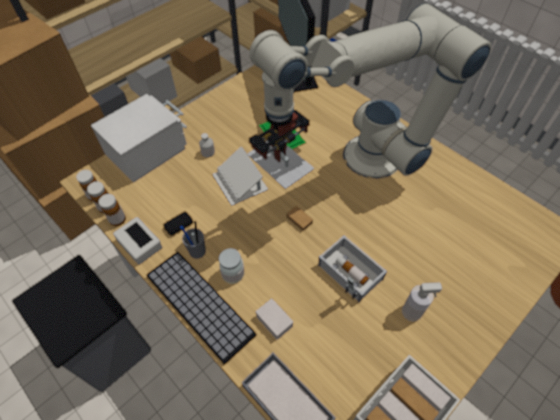

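```bash
python3 - <<'E'
from h import *
from plant import sense
c=load("w_lid3");s=sense();R=rotm(s["tcp_rot"]);p=s["tool_pos"]
for uv in((160,82),(393.5,81)):
    o,d=ray(c,uv);o=R.T@(o-p);d=R.T@d;print(o+d*(.0113-o[2])/d[2])
print(p,s["t"])
E
```

```text
[ 0.09030318 -0.05835871  0.0113    ]
[0.09080646 0.0564107  0.0113    ]
[ 0.45038846 -0.0509854   0.29852332] 23.6083
```

```bash
python3 - <<'E'
from h import *
from plant import optics,sense,solver,robot,gripper_to
np.set_printoptions(precision=4,suppress=True)
q=list(quat(down(-.015)));x,y=.4487,.2755
robot.reach([x,y,.20],q)
robot.movel([x,y,.10],q,feed=.12)
save(cam(optics,sense,"wrist"),"w_lid4")
b=np.mean([sense()["ft_force"] for _ in range(3)],0);print(b)
for z in(.090,.086,.083,.080,.078,.0768,.076):
    robot.movel([x,y,z],q,feed=.04);f=[]
    for i in range(3): robot.pause(.03);f.append(sense()["ft_force"])
    f=np.mean(f,0);print(z,sense()["tool_pos"],f)
    if f[2]-b[2]>8:break
print(sense()["t"])
E
```

```text
[ 0.2161 -0.3267 -3.477 ]
0.09 [0.4487 0.2755 0.09  ] [ 0.3284 -0.0127 -3.2899]
0.086 [0.4487 0.2755 0.086 ] [-0.4565  0.0668 -3.0003]
0.083 [0.4487 0.2755 0.083 ] [ 0.143  -0.1749 -3.1017]
0.08 [0.4487 0.2755 0.0799] [-0.384   0.172  -3.3426]
0.078 [0.4487 0.2755 0.078 ] [ 0.1348  0.193  -3.1058]
0.0768 [0.4487 0.2755 0.0768] [ 0.1682  0.5887 -3.2045]
0.076 [0.4487 0.2755 0.076 ] [ 0.2227  0.2766 -3.5865]
28.525
```

View pics/w_lid4.png

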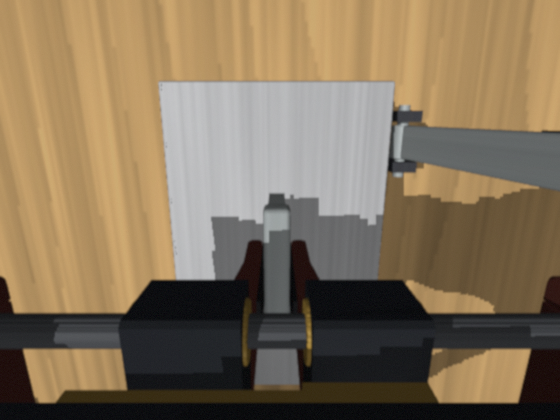

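Went down past the plug depth with no side load, so the plug is inside. I continue to contact.

```bash
python3 - <<'E'
from h import *
from plant import optics,sense,solver,robot,gripper_to
np.set_printoptions(precision=4,suppress=True)
q=list(quat(down(-.015)));x,y=.4487,.2755
for z in(.0753,.0746,.0739,.0732,.0725,.0718):
    robot.movel([x,y,z],q,feed=.04);f=[]
    for i in range(3): robot.pause(.03);f.append(sense()["ft_force"])
    f=np.mean(f,0);print(z,sense()["tool_pos"],f)
    if f[2]>2:break
print(sense()["t"])
gripper_to(.35); robot.movel([x,y,.16],q,feed=.15)
robot.reach([.42,.20,.27],q)
save(cam(optics,sense,"wrist"),"w_lid5");save(cam(optics,sense,"scene"),"sc5");print(sense()["t"])
cv2.imwrite("pics/sc5x.png",cv2.resize(load("sc5")["frame"][220:310,300:400],None,fx=6,fy=6,interpolation=cv2.INTER_CUBIC))
E
```

```text
0.0753 [0.4489 0.2756 0.0756] [-0.5304 -0.2867 -1.5578]
0.0746 [0.4488 0.2756 0.0756] [-2.6382 -1.7009  5.5856]
29.225
31.1667
```

View pics/w_lid5.png

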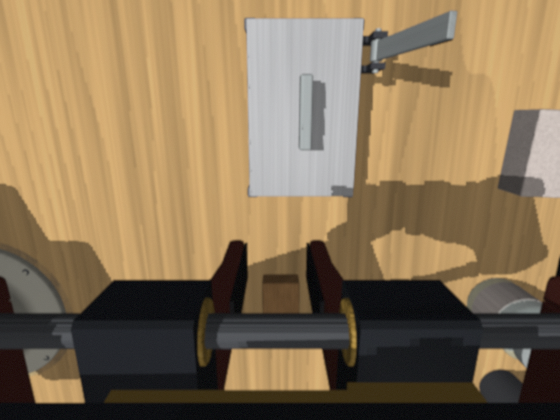

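View pics/sc5x.png

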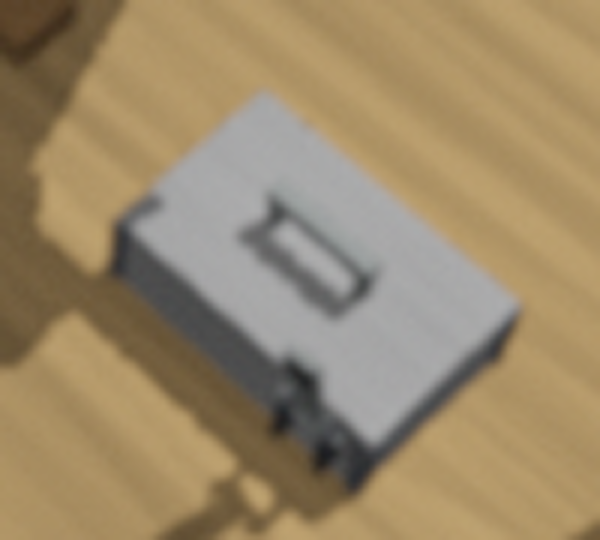

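```bash
python3 - <<'E'
from h import *
from plant import optics,sense,solver,robot,gripper_to
np.set_printoptions(precision=4,suppress=True)
c=load("w_lid5")
P=np.array([onz(c,p,.065)[:2] for p in((245.5,18),(363,18),(353.5,195),(249,195.5))]);print("lid top",P.mean(0),np.linalg.norm(P-np.roll(P,1,0),axis=1))
H=np.array([.5211,.3346,.069])
o,d=ray(c,(452,25));X=o+d*(H[1]-o[1])/d[1];print("tip",X,"a",np.arctan2(X[2]-H[2],-(X[0]-H[0])),np.linalg.norm(X-H))
q=list(quat(down(-.015)));ok=True
path=[[.61,.335,.25],[.61,.335,.155],[.545,.335,.155]]
r=.085
for a in(1.5,1.2,.95,.7,.45,.25,.1,0):
    path.append([H[0]-r*np.cos(a)+.003*np.sin(a)+.0135,.3355,H[2]+r*np.sin(a)+.003*np.cos(a)])
for p in path: print(np.array(p),solver.ik(p,q) is not None)
np.save("path.npy",np.array(path))
E
```

```text
lid top [0.4481 0.2764] [0.1794 0.1156 0.1788 0.1179]
tip [0.5473 0.3346 0.1656] a 1.835868098847867 0.10014025085875412
[0.61  0.335 0.25 ] True
[0.61  0.335 0.155] True
[0.545 0.335 0.155] True
[0.5316 0.3355 0.154 ] True
[0.5066 0.3355 0.1493] True
[0.4876 0.3355 0.1399] True
[0.4715 0.3355 0.1261] True
[0.4594 0.3355 0.1087] True
[0.453  0.3355 0.0929] True
[0.4503 0.3355 0.0805] True
[0.4496 0.3355 0.072 ] True
```

The lid is squarely seated: its centre is at (0.4481, 0.2764) against the box's (0.4482, 0.2756). The clamp angle is about 1.84, within its stated starting range. Closing it now.

```bash
python3 - <<'E'
from h import *
from plant import optics,sense,solver,robot,gripper_to
np.set_printoptions(precision=3,suppress=True)
path=np.load("path.npy");q=list(quat(down(-.015)))
gripper_to(0.,20)
robot.reach(list(path[0]),q)
for i,p in enumerate(path[1:-2]):
    robot.movel(list(p),q,feed=.12);s=sense();print(i,s["tool_pos"],s["ft_force"])
    if np.linalg.norm(s["ft_force"])>20:print("stop");break
print(s["t"])
save(cam(optics,sense,"wrist"),"w_c1");save(cam(optics,sense,"scene"),"sc_c1")
cv2.imwrite("pics/sc_c1x.png",cv2.resize(load("sc_c1")["frame"][200:310,290:410],None,fx=5,fy=5,interpolation=cv2.INTER_CUBIC))
E
```

```text
0 [0.61  0.335 0.157] [-0.79   0.549  0.279]
1 [0.545 0.335 0.155] [ 0.285  0.592 -0.464]
2 [0.532 0.335 0.154] [-0.769 -0.457  0.508]
3 [0.507 0.336 0.149] [ 0.094 -0.254 -0.441]
4 [0.488 0.335 0.14 ] [ 0.916 -0.158 -0.197]
5 [0.472 0.335 0.126] [-0.077  0.152  0.151]
6 [0.459 0.335 0.109] [-0.27  -0.27  -0.149]
7 [0.453 0.335 0.093] [-0.228  0.256  1.163]
36.25
```

View pics/w_c1.png

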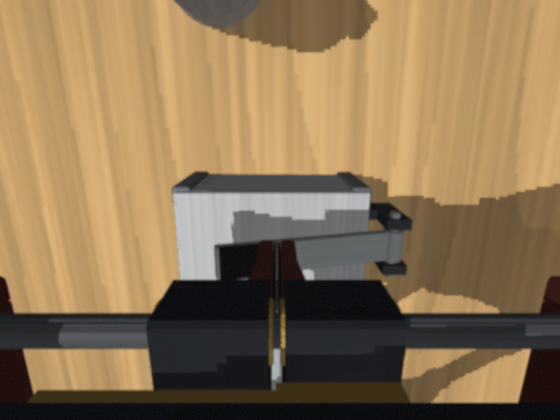

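View pics/sc_c1x.png

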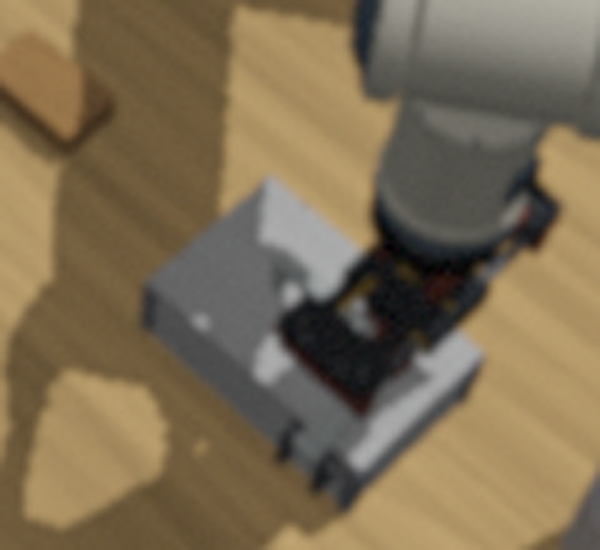

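The bar is over the lid and under the fingers (wrist view, from the hinge at (395,240) to the tip near (220,262)). Pressing it down the rest of the way.

```bash
python3 - <<'E'
from h import *
from plant import optics,sense,solver,robot,gripper_to
np.set_printoptions(precision=3,suppress=True)
q=list(quat(down(-.015)))
x,y=.4496,.3355
for z in(.084,.079,.076,.074,.0725,.0715,.0707,.070):
    robot.movel([x,y,z],q,feed=.06);f=[]
    for i in range(3): robot.pause(.03);f.append(sense()["ft_force"])
    f=np.mean(f,0);print(z,sense()["tool_pos"],f)
    if f[2]>8:break
robot.movel([x,y,.17],q,feed=.15);robot.reach([.42,.20,.27],q)
save(cam(optics,sense,"wrist"),"w_c2");save(cam(optics,sense,"scene"),"sc_c2");print(sense()["t"])
cv2.imwrite("pics/w_c2x.png",cv2.resize(load("w_c2")["frame"][0:210,220:420],None,fx=2.8,fy=2.8,interpolation=cv2.INTER_CUBIC))
E
```

```text
0.084 [0.449 0.335 0.084] [-0.275  0.223  0.315]
0.079 [0.449 0.335 0.079] [ 0.135 -0.689 -0.082]
0.076 [0.45  0.335 0.076] [-0.197  0.311  0.215]
0.074 [0.45  0.335 0.074] [ 0.466 -0.293  0.193]
0.0725 [0.45  0.335 0.072] [ 0.651 -0.23  -0.232]
0.0715 [0.45  0.336 0.072] [-2.449 -1.233  5.579]
0.0707 [0.45  0.336 0.072] [-3.02  -2.358  8.677]
40.4833
```

View pics/w_c2x.png

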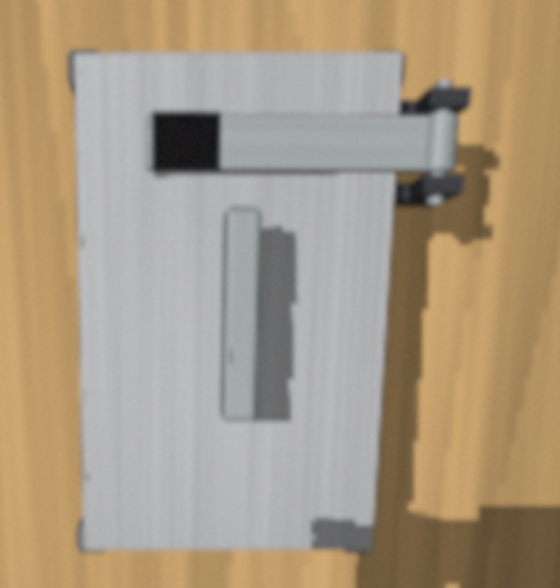

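View pics/sc_c2.png

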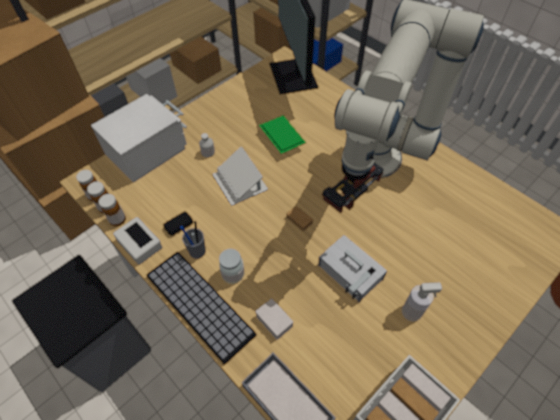

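The bar lies flat over the lid. It stopped hard at z = 0.072, as specified. The bystanders look unmoved and the robot is clear.

```bash
python3 - <<'E'
from plant import robot,sense
print(sense()["t"],sense()["ft_force"]);robot.finish_job()
E
```

```text
40.4833 [ 0.15329499  0.10232229 -0.67131791]
the job is handed in; nothing more can be done
```

The vial is packed and the job is handed in at 40.5 s of the 72 s allowed. No verdict was reported.

- **Vial:** I laid it in the cradle until it touched at about 6 N, then let go. The picture afterwards showed it lying between the chocks, at (0.449, 0.277).
- **Lid:** It is seated squarely on the box. Its measured centre is (0.448, 0.276), within 1 mm of the box's, and it met solid contact at the expected height.
- **Clamp:** I pushed the bar down to a hard stop with its top at 72 mm, which is the specified closed height. The last picture shows it lying flat over the lid.
- **Other things:** By eye, the other things stand where they were in the last scene picture. The robot was touching nothing when I handed in.

One check disagreed: the top camera put things about 5 mm lower in y than the wrist camera. The scene camera agreed with the wrist camera on the box's y, so I used the wrist measurements. In x the scene camera read 3–4 mm higher than the other two, and I kept the wrist value there as well. The placings bore this out.

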